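# Oil run of the air grinder in the vice

## Task

The air grinder clamped in the vice has just been oiled and needs a slow run to spread the oil: with the throttle released, turn the yellow valve lever at the air station anticlockwise until it lies in line with the pipe, air fully open. Then push the grinder's red throttle lever down with the fingers to half of its travel, never squeezing it right in, and hold it steady there: you finish while still holding it at half throttle. Keep clear of the cutting disc and leave the other things on the bench where they are.

Things in the scene. Friction and masses are not known exactly. Their poses are not given: they have to be found in the camera images.
- valve_lever (a joint): ball valve lever, turning about a vertical stem; rad. 0 = shut, lever square across the pipe; 1.57 = fully open (a stop), lever in line with the pipe and lying over it. Grows anticlockwise seen from above. It starts between 0 and 0.45 and stays where it is left (about 0.22 N m of friction, 3 N at the grip point)
- valve_grip (a point): point in the middle of the yellow sleeve's width and thickness, 80 mm from the stem axis. The sleeve is 22 mm wide, 9 mm thick and spans 34 to 106 mm from the stem; its middle plane is 152 mm above the bench
- valve_hinge (a point): the valve's stem axis at the height of the lever's middle plane (152 mm); the direction from here to valve_grip is where the lever points. The stem nut rises to 161 mm
- air_station: fixed bench air station, origin on the bench under the middle of its blue base plate (110 x 300 x 8 mm). Its y axis runs along the steel pipe (21 mm thick, axis 115 mm above the bench, elbows 31 mm thick at y = +-125 mm). The valve stem is at y = -20 mm; the shut lever points to -x, the open one to -y. The filter-regulator is at y = +65 mm: body 46 mm square, black knob up to 179 mm high, gauge to x = -39 mm
- throttle (a joint): spring-loaded red throttle lever on top of the grinder; rad. 0 = released (its free end raised), 0.20 = squeezed right in (a stop), so 0.10 is half travel. The spring brings it back; pushed down at throttle_pad it takes about 4 N to start, 7.5 N at half, 10.5 N at the end. Half travel lowers the pad by about 8 mm
- throttle_pad (a point): point on the top face of the throttle lever, on its middle line, 82 mm from the lever's pin and 12 mm from its rounded free end; about 191 mm above the bench when released. The lever is 16 mm wide, 5 mm thick, 94 mm long and slopes up from pin to free end by 0.20 rad when released
- throttle_hinge (a point): the throttle lever's level pin, 172 mm above the bench; the lever points from here to throttle_pad, along the grinder towards its disc
- vice: fixed bench vice holding the grinder, origin on the bench under the middle of the jaw gap; +x towards the anvil, -x towards the spindle and its cross bar (to x = -199 mm). Jaws 110 mm wide along y, copper soft jaws' top 155 mm above the bench. The grinder's aluminium barrel (39 mm thick, axis 142 mm high) lies along y: throttle pin at y = +75 mm, disc at y = -127 mm in a yellow guard (y = -110 to -146 mm, below and on the spindle side), black hose at y = +140 to +190 mm
- disc: black cutting disc on the grinder's nose, 75 mm across, 2.4 mm thick, standing upright square to the barrel; origin at its centre, 142 mm above the bench. Not to be touched
- oil_mid (a point): yellow-labelled oil bottle with red cap, loose, standing, 42 mm thick, 115 mm tall; point at its centre. Leave alone
- spanner_grip (a point): small spanner, loose, 150 mm long, lying on the bench; point on its handle. Leave alone
- spare_discs_mid (a point): stack of spare black discs, loose, 75 mm across, 14 mm high; point at its centre. Leave alone
- flat_bar_mid (a point): loose steel flat bar, 200 x 22 x 6 mm, lying on the bench; point at its centre. Leave alone
- wire_brush_grip (a point): hand brush, loose, lying on the bench; point on its handle. Leave alone
- hammer_grip (a point): hammer, loose, 280 mm long, lying on the bench; point on its handle. Leave alone
- mug_mid (a point): blue mug, loose, standing, 80 mm across, 92 mm tall; point at its centre. Leave alone

How it is judged:
By the outcome, as a careful person would: the job done as asked, in the order asked, and still so for the second after the job is handed in, while the arm keeps its last pose, push and grip.
It also fails if it takes over 56 s, if anything falls off the work surface, if the arm or the gripper's body presses on something with over 40 N, if the wrist force passes 120 N, or if a joint passes its speed limit or range.

## Robot

A 6-joint arm with a two-finger parallel gripper is mounted at the origin on the work surface. World frame = base frame: x ahead of the robot, y to its left, z up, the work surface at z = 0. Lengths are in m, angles in rad, forces in N, time in s.
With the tool pointing down it reaches from about 0.275 to 0.875 m from the base axis. Payload 12.5 kg.
Tool frame: the origin (TCP) lies between the finger pads; the fingertips stand ahead of it and the grasp point (between the pads) lies 5 mm behind it (env.finger_overhang is the y of the fingertips in the tool frame, in m); y points along the fingers, z is the direction in which the jaws open and shut, and the axes are right-handed (so a half turn about y gives the same grasp; the last joint's range is limited). The gripper opens to 85 mm and grips with 20 to 120 N. Pads are 22 mm wide; open, the fingers measure 114 mm over their backs; the gripper's body (76 mm by 85 mm) begins 54 mm behind the grasp point. The pads swing forward as they close: fully open they stand 13 mm farther back than shut.
Start: joints at [-1.423, 0.351, 1.652, -0, 1.139, -0.085], TCP at [0.127, -0.535, 0.245] pointing down, gripper open.
Joint ranges: [-2.75, 2.75], [-0.79, 2.1], [0.01, 2.65], [-1.57, 4.71], [0.07, 3.14], [-2.87, 2.87]. Speed limits (rad/s): [2.22, 2.22, 2.79, 3.14, 3.14, 3.14].

## Interface

Orientations are given as a unit quaternion [w, x, y, z].
In Python, from plant import env gives the robot as it stands. Calls block until the motion is done:
- env.move_pose(position, orientation): joint-space move of the TCP to a pose.
- env.move_linear(position, velocity=0.15, attitude=None, threshold=None): straight line of the TCP; attitude=None keeps the orientation; velocity is the mean speed in m/s. With threshold (N) it stops when the force on the tool has changed by that much, and returns True; else False.
- env.move_joints(angles): joint-space move.
- env.set_gripper(opening, strength=None): finger opening in m; strength is the grip in N (None keeps the last); returns when the fingers have stopped.
- env.wait(seconds).
- env.solve_ik(position, orientation): joint angles nearest the present ones, or None.
- env.get_obs(): the state.
- env.read_camera(name): name is "scene" or "top" or "wrist"; returns (picture, depth): 384x512x3 uint8, red, green, blue; 384x512 float32, m along the optical axis (not along the pixel's ray), 0 where there is no reading.
- env.camera_info(name): a dict with "fovy" (degrees; the focal length in pixels is half the picture's height over the tangent of half this angle, whatever the lens; pixels are square), "cx", "cy" (the principal point, pixels), "R" (3x3) and "t" (3): a world point X has camera coordinates R X + t. Camera axes: x right, y down, z forward; pixel columns grow to the right and rows downward; lengths in m; the calibration is good to about 2 mm. A picture is of the moment at which its call begins: read the wrist's pose just before it. camera_info takes no time and is no camera call; for the wrist camera it gives the pose at the moment of the call.
A pose or a line that the arm cannot do raises env.IKError and nothing moves.
- env.job_done(): hands the job in, once; it reports no verdict.
The state is a dict: "t": time; "joint_positions": joint angles; "qd": joint speeds; "joint_efforts": joint torques, N m; "tcp_pos": TCP position; "tcp_rot": TCP orientation; "wrist_force": force on the tool from outside, world axes, zero at the start; "ft_torque": the same for the moment, N m; "finger_gap": finger opening in m.
Only numpy, scipy, OpenCV 4.12 (cv2) and the standard library are available. Lean on these libraries where they do the work, as an engineer would, in place of code of your own. Each camera call takes 0.05 s, during which the arm holds its last target.

## Working session

There is one attempt and no reset: what is moved stays moved. The work goes in short steps, each a Python script; the robot and the scene stay as the last script left them, time stands still between calls to the robot, and variables do not carry over. Pictures are saved under pics/ and viewed, and the job is handed in when it is done.

```bash
mkdir -p pics; ls
python3 - <<'E'
from plant import env
import cv2,numpy as np
o=env.get_obs();print(o['t'],o['tcp_pos'],o['tcp_rot'],o['finger_gap'],env.finger_overhang)
for n in ("scene","top","wrist"):
    i=env.camera_info(n);p,d=env.read_camera(n)
    np.savez(f'pics/{n}0.npz',p=p,d=d,fovy=i['fovy'],cx=i['cx'],cy=i['cy'],R=i['R'],t=i['t'])
    cv2.imwrite(f'pics/{n}0.png',cv2.resize(p[:,:,::-1],(800,600)))
    R=np.array(i['R']);print(n,i['fovy'],i['cx'],i['cy'],-R.T@np.array(i['t']),R.round(3).tolist(),d.min(),d.max())
E
```

```text
pics
0.0 [ 0.12684205 -0.53483832  0.24474068] [ 0.08209769 -0.08212634  0.70275546 -0.70189031] 0.08523860932872485 0.014
scene 47.706039572242915 258.9338107183983 194.48879579110212 [ 1.29888935 -0.81446646  0.86281043] [[0.718, 0.696, 0.013], [0.396, -0.392, -0.83], [-0.573, 0.601, -0.557]] 0.0 3.999969
top 53.620378427616835 250.3821820605545 192.40572788828786 [ 0.32820877 -0.01059322  1.17435929] [[-0.002, -1.0, -0.002], [-0.979, 0.002, -0.205], [0.205, 0.002, -0.979]] 0.0 2.2212186
wrist 58.70968559768019 255.6242561992235 189.60886303420105 [ 0.19052021 -0.52023514  0.37458749] [[0.231, -0.973, -0.001], [-0.939, -0.223, 0.26], [-0.253, -0.059, -0.966]] 0.0 0.4584748
```

View pics/top0.png

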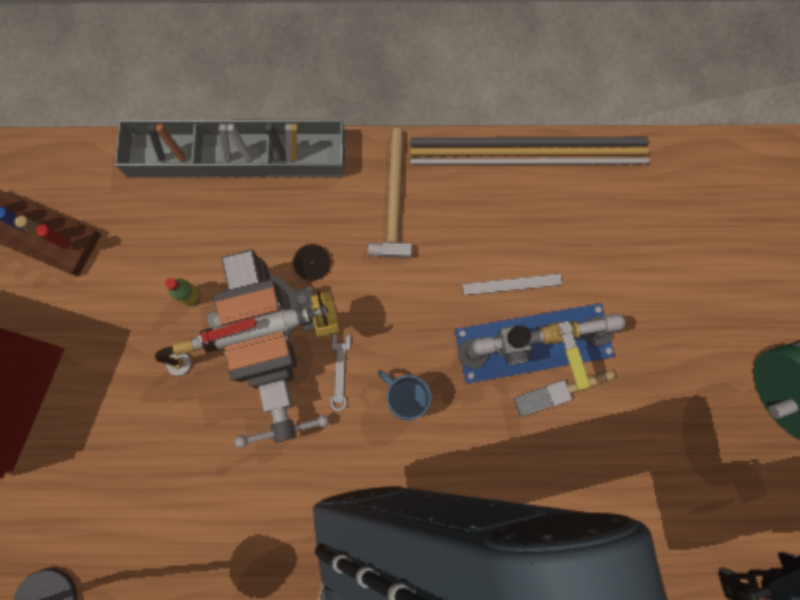

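View pics/scene0.png

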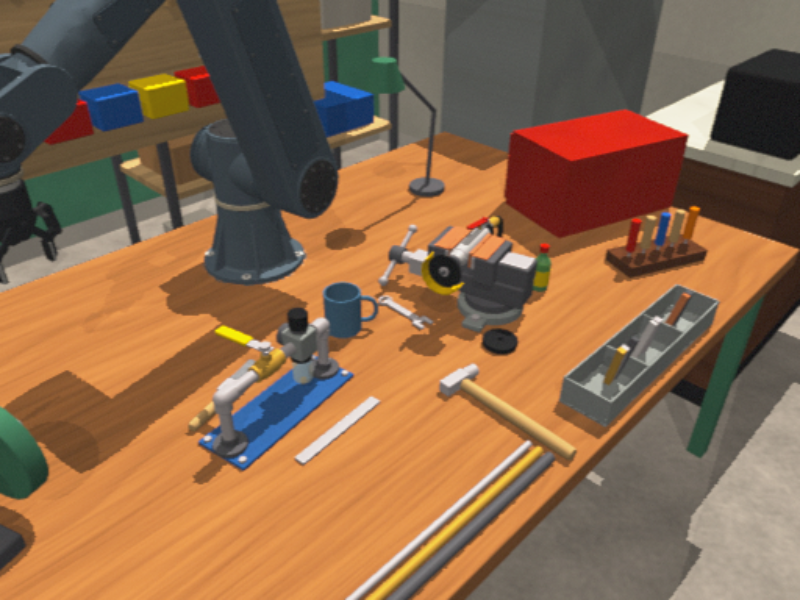

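The top view shows the valve near (567,328), with its lever pointing down to (582,385). The red throttle runs from (205,342) to (255,325), with the disc and guard near (322,312). Next I measure these with colour masks.

```bash
cat > h.py <<'E'
import numpy as np,cv2
class V:
    def __init__(s,f):
        z=np.load(f);s.p=z['p'];s.d=z['d'];s.R=z['R'];s.t=z['t'];s.f=192/np.tan(np.radians(float(z['fovy'])/2));s.cx=float(z['cx']);s.cy=float(z['cy']);s.C=-s.R.T@s.t
        s.hsv=cv2.cvtColor(s.p,cv2.COLOR_RGB2HSV)
    def ray(s,u,v):
        return s.R.T@np.array([(u-s.cx)/s.f,(v-s.cy)/s.f,1.])
    def plane(s,u,v,z):
        r=s.ray(u,v);return s.C+r*(z-s.C[2])/r[2]
    def dep(s,u,v):
        return s.C+s.ray(u,v)*s.d[int(round(v)),int(round(u))]
    def mask(s,lo,hi,box=None):
        m=cv2.inRange(s.hsv,np.array(lo),np.array(hi))
        if box:
            k=np.zeros_like(m);k[box[1]:box[3],box[0]:box[2]]=1;m=m*k
        return m
    def proj(s,X):
        c=s.R@np.asarray(X)+s.t;return s.f*c[:2]/c[2]+[s.cx,s.cy]
def big(m):
    n,l,st,c=cv2.connectedComponentsWithStats(m)
    i=1+st[1:,4].argmax();return l==i,st[i],c[i]
def fit(P):
    c=P.mean(0);u,s,vt=np.linalg.svd(P-c);return c,vt[0]
E
python3 - <<'E'
from h import *
v=V('pics/top0.npz')
def pts(m,z): 
    ys,xs=np.nonzero(m);return np.array([v.plane(x,y,z)[:2] for x,y in zip(xs,ys)])
m,st,c=big(v.mask([24,130,100],[34,255,255],(340,200,400,260)));print('yellow',st,c)
P=pts(m,.1565);r=cv2.minAreaRect((P*1000).astype(np.float32));print(r,cv2.boxPoints(r))
m,st,c=big(v.mask([100,120,40],[125,255,255],(285,190,400,250)));print('blue',st,c)
ys,xs=np.nonzero(v.mask([100,120,40],[125,255,255],(285,190,400,250)))
P=np.array([v.plane(x,y,.008)[:2] for x,y in zip(xs,ys)]);r=cv2.minAreaRect((P*1000).astype(np.float32));print(r,cv2.boxPoints(r))
red=v.mask([0,160,80],[6,255,255],(120,195,175,225))|v.mask([174,160,80],[180,255,255],(120,195,175,225))
m,st,c=big(red);print('red',st,c)
P=pts(m,.185);r=cv2.minAreaRect((P*1000).astype(np.float32));print(r,cv2.boxPoints(r))
ys,xs=np.nonzero(m);D=np.array([v.dep(x,y) for x,y in zip(xs,ys)]);print(D[:,2].min(),D[:,2].max(),np.median(D,0))
im=v.p[:,:,::-1][180:270,90:410];cv2.imwrite('pics/c1.png',cv2.resize(im,(800,225),interpolation=cv2.INTER_CUBIC))
for n,b in(('a',(110,150,230,300)),('b',(280,180,410,270))):
    cv2.imwrite(f'pics/c_{n}.png',cv2.resize(v.p[b[1]:b[3],b[0]:b[2],::-1],None,fx=5 if n=='b' else 4,fy=5 if n=='b' else 4,interpolation=cv2.INTER_CUBIC))
E
```

```text
yellow [363 223  14  26 191] [369.48167539 235.62827225]
((423.49627685546875, -326.5764465332031), (68.13397216796875, 19.69723892211914), 14.859655380249023) [[ 388.0429  -325.79373]
 [ 393.0943  -344.83224]
 [ 458.94965 -327.35916]
 [ 453.89825 -308.32065]]
blue [297 220  66  24 540] [331.71666667 232.7537037 ]
((488.3172912597656, -289.96923828125), (104.46080017089844, 293.4393005371094), 10.069479942321777) [[ 411.23862 -154.64168]
 [ 462.54422 -443.56097]
 [ 565.396   -425.2968 ]
 [ 514.09033 -136.3775 ]]
red [129 204  34  15 184] [145.61956522 210.84782609]
((487.6202087402344, 266.731689453125), (16.297893524169922, 88.97529602050781), 17.286758422851562) [[466.61966 306.7883 ]
 [493.05905 221.83208]
 [508.62076 226.67508]
 [482.18137 311.6313 ]]
0.14918653475065846 1.1743592861352605 [0.48667597 0.26680021 0.18356984]
```

View pics/c_a.png

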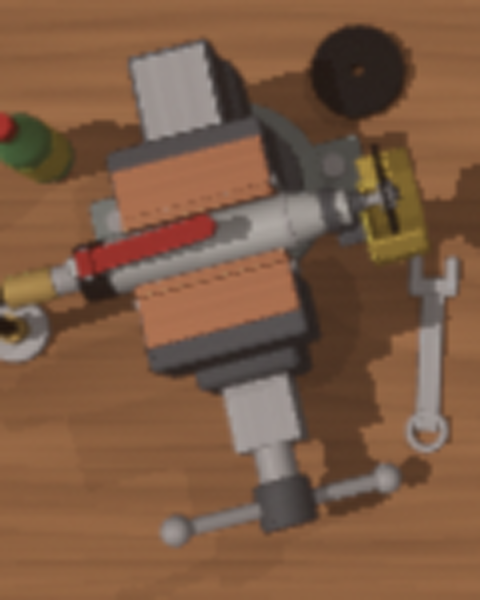

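View pics/c_b.png

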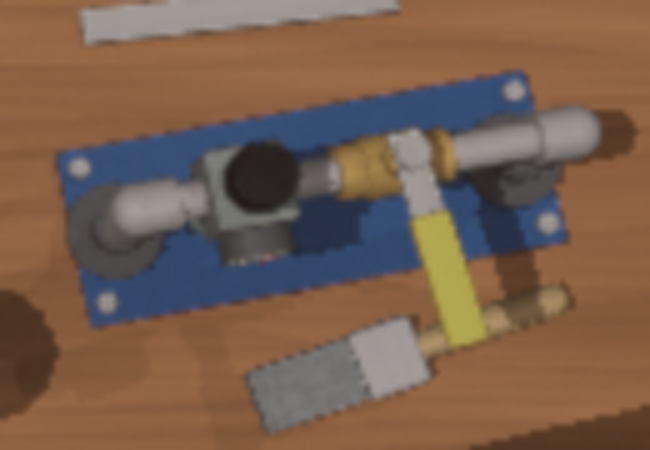

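```bash
cat >> h.py <<'E'
from scipy.spatial.transform import Rotation as Ro
def quat(a):  # tool down, jaw axis at world angle a
    y=np.array([0,0,-1.]);z=np.array([np.cos(a),np.sin(a),0]);x=np.cross(y,z)
    q=Ro.from_matrix(np.c_[x,y,z]).as_quat();return q[[3,0,1,2]]
YAW=np.radians(10.07)
STEM=np.array([.488,-.290])+Ro.from_euler('z',YAW).as_matrix()[:2,:2]@[0,-.02]
def grip(phi,r=.08): 
    a=np.pi+YAW+phi;return STEM+r*np.array([np.cos(a),np.sin(a)]),a
E
python3 - <<'E'
from h import *
from plant import env
v=V('pics/top0.npz')
c,_=grip(0);s=STEM;d=np.array([.4235,-.3266])-s;print('stem',s,'phi',np.arctan2(d[1],d[0])%(2*np.pi)-np.pi-YAW,np.linalg.norm(d))
for sg in(1,-1):
  for z in(.25,.148):
    for phi in(.07,.8,1.57):
        p,a=grip(phi);q=env.solve_ik([*p,z],quat(a+sg*np.pi/2));print(sg,z,phi,None if q is None else np.round(q,2))
# throttle
box=(120,195,175,225)
red=v.mask([0,160,80],[6,255,255],box)|v.mask([174,160,80],[180,255,255],box)
m,st,c=big(red);ys,xs=np.nonzero(m)
pin=np.array([.473,.31]);u=np.array([.297,-.955]);
for k in range(8):
    P=[]
    for x,y in zip(xs,ys):
        z=.185
        for j in range(6):
            X=v.plane(x,y,z);z=.1747+.2*np.clip((X[:2]-pin)@u,-.01,.1)
        P.append(X[:2])
    P=np.array(P);r=cv2.minAreaRect((P*1000).astype(np.float32));b=cv2.boxPoints(r)/1000
    e=sorted([(np.linalg.norm(b[i]-b[(i+1)%4]),i) for i in range(4)])[:2]
    E=[(b[i]+b[(i+1)%4])/2 for _,i in e]
    E.sort(key=lambda t:-t[1])
    u=E[1]-E[0];L=np.linalg.norm(u);u/=L;pin=E[1]-.092*u
print('thr ends',E,L,r[1],'u',u,'yaw',np.degrees(np.arctan2(u[0],-u[1])),'pad',E[1]-u*.0118)
# barrel yaw check from copper jaws, disc
for name,lo,hi,bx in(('copper',[5,100,110],[14,200,255],(138,178,190,246)),):
    pass
E
```

```text
stem [ 0.49149702 -0.3096919 ] phi 0.06796191573694149 0.07006767625597325
1 0.25 0.07 [-0.76  0.31  1.7  -0.    1.13  0.57]
1 0.25 0.8 [-0.78  0.41  1.56 -0.    1.18 -0.18]
1 0.25 1.57 [-0.73  0.51  1.4  -0.    1.23 -0.9 ]
1 0.148 0.07 [-0.76  0.44  1.8  -0.    0.91  0.57]
1 0.148 0.8 [-0.78  0.52  1.65 -0.    0.97 -0.18]
1 0.148 1.57 [-0.73  0.61  1.49 -0.    1.03 -0.9 ]
-1 0.25 0.07 [-0.76  0.31  1.7  -0.    1.13 -2.58]
-1 0.25 0.8 None
-1 0.25 1.57 [-0.73  0.51  1.4  -0.    1.23  2.24]
-1 0.148 0.07 [-0.76  0.44  1.8  -0.    0.91 -2.58]
-1 0.148 0.8 None
-1 0.148 1.57 [-0.73  0.61  1.49 -0.    1.03  2.24]
thr ends [array([0.47575688, 0.31273767], dtype=float32), array([0.50024724, 0.22261322], dtype=float32)] 0.09339269 (16.4256649017334, 93.39268493652344) u [ 0.2622299  -0.96500546] yaw 15.202415 pad [0.49715292 0.23400028]
```

View pics/wrist0.png

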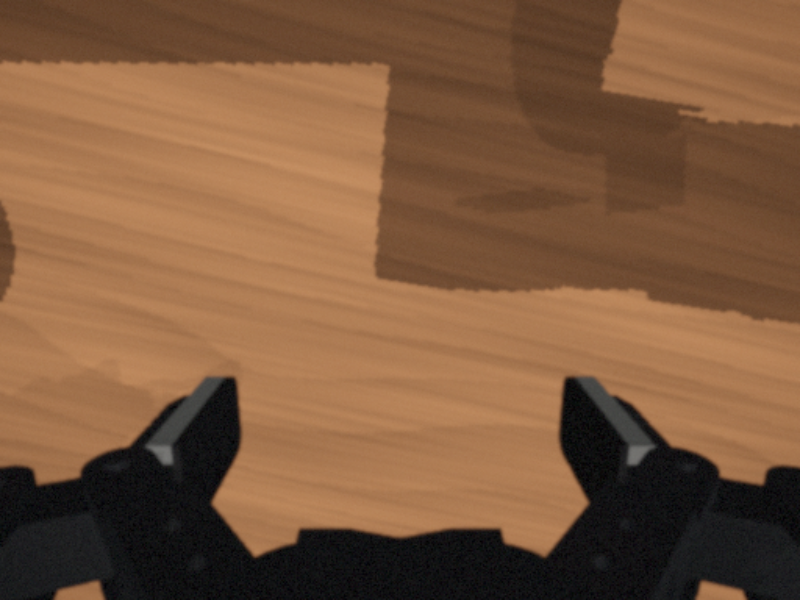

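The wrist view shows only bare bench and the open fingers. The measurements are consistent: the lever is at about 0.07 rad and the sleeve centre is 70.1 mm from the stem. Next I move above the grip point and check the alignment.

```bash
cat > snap.py <<'E'
from plant import env
import cv2,numpy as np
def snap(n,name):
    i=env.camera_info(n);p,d=env.read_camera(n)
    np.savez(f'pics/{name}.npz',p=p,d=d,fovy=i['fovy'],cx=i['cx'],cy=i['cy'],R=i['R'],t=i['t'])
    cv2.imwrite(f'pics/{name}.png',p[:,:,::-1])
E
python3 - <<'E'
from h import *
from snap import *
p,a=grip(.07);Q=quat(a+np.pi/2)
env.move_pose([*p,.26],Q)
env.set_gripper(.036,20)
snap('wrist','w1')
o=env.get_obs();print(o['t'],o['tcp_pos'],o['finger_gap'],o['wrist_force'])
v=V('pics/w1.npz')
m,st,c=big(v.mask([24,130,100],[34,255,255]));print(st)
ys,xs=np.nonzero(m);P=np.array([v.plane(x,y,.1565)[:2] for x,y in zip(xs,ys)])
r=cv2.minAreaRect((P*1000).astype(np.float32));print(r,cv2.boxPoints(r))
E
```

```text
2.0583 [ 0.41386773 -0.32919368  0.26001345] 0.03585606014979252 [-0.35352475  0.24384815 -0.05258189]
[243 127  31  98 814]
((425.39581298828125, -328.50531005859375), (69.75820922851562, 20.92167854309082), 14.497671127319336) [[ 389.00854 -327.10922]
 [ 394.2461  -347.36472]
 [ 461.78308 -329.9014 ]
 [ 456.54553 -309.6459 ]]
```

View pics/w1.png

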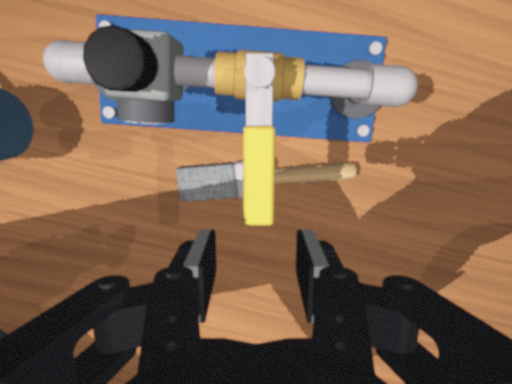

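The sleeve at columns 243–274 sits centred between the fingers at about 205 and 305. I descend and sweep the arc.

Run:
```python
from h import *
from snap import *
p,a=grip(.075);Q=quat(a+np.pi/2)
hit=env.move_linear([*p,.148],velocity=.1,attitude=Q,threshold=8)
print('desc',hit,env.get_obs()['wrist_force'],env.get_obs()['tcp_pos'])
if not hit:
  for phi in np.r_[np.arange(.2,1.5,.13),1.52,1.56,1.6,1.64,1.68,1.72,1.76]:
    p,a=grip(phi)
    # trailing pad pushes: tool angle follows
    hit=env.move_linear([*p,.148],velocity=.08 if phi<1.4 else .03,attitude=quat(min(a,np.pi+YAW+1.57)+np.pi/2),threshold=15)
    o=env.get_obs();print(round(phi,3),hit,o['wrist_force'].round(1),round(o['t'],2))
    if hit: break
snap('top','t2');print(o['tcp_pos'])
```

```text
desc False [-0.08668513  0.75581666 -0.87289236] [ 0.41421432 -0.32976423  0.14855305]
0.2 False [ 1.   0.1 -0.2] 3.6
0.33 False [-0.6 -0.2 -0.2] 3.88
0.46 False [0.  1.1 0.6] 4.17
0.59 False [ 0.2  0.2 -0.6] 4.45
0.72 False [ 0.4 -0.1 -0.9] 4.73
0.85 False [-0.4 -0.   0.3] 5.02
0.98 False [ 0.6  0.3 -0.2] 5.3
1.11 False [ 1.1 -0.  -1.3] 5.58
1.24 False [-0.6  0.4  0.1] 5.87
1.37 False [-0.5 -0.1 -0.6] 6.15
1.52 False [-0.3 -0.7 -0.9] 6.7
1.56 False [-0.4 -0.4  0.6] 6.96
1.6 False [-0.9 -0.2 -0.6] 7.22
1.64 False [-1.5 -0.2 -0.2] 7.47
1.68 False [-2.3 -2.  -0.1] 7.73
1.72 True [-2.6 -1.7  2.5] 7.94
[ 0.514016   -0.38640801  0.14745193]
```

View pics/t2.png

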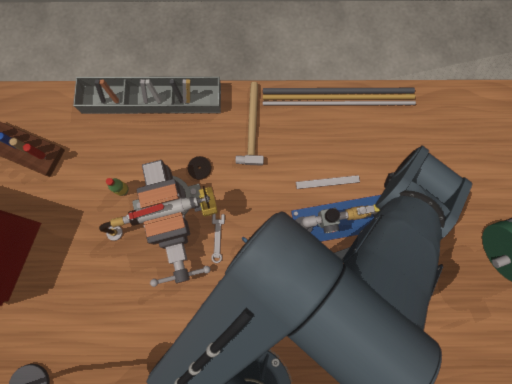

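The overhead view is blocked by the arm. The 15 N contact came at a tool angle of 1.72, which fits 1.57 plus the 7 mm slack and some compliance. I back off to centre, lift and check with the wrist camera.

Run:
```python
from h import *
from snap import *
p,a=grip(1.57);Q=quat(a+np.pi/2)
env.move_linear([*p,.148],velocity=.05,attitude=Q)
env.move_linear([*p,.27],velocity=.15)
snap('wrist','w2')
o=env.get_obs();print(o['t'],o['tcp_pos'],o['wrist_force'])
v=V('pics/w2.npz')
m,st,c=big(v.mask([24,150,120],[34,255,255]));print(st)
ys,xs=np.nonzero(m);P=np.array([v.plane(x,y,.1565)[:2] for x,y in zip(xs,ys)])
r=cv2.minAreaRect((P*1000).astype(np.float32));print(r,cv2.boxPoints(r))
```

```text
9.3333 [ 0.5051071  -0.38818428  0.2687391 ] [-0.06228363 -0.16168102 -0.73084478]
[272 220   1   3   3]
((521.0260009765625, -409.9179382324219), (3.4123659133911133e-06, 1.5983779430389404), 10.735173225402832) [[ 520.87714 -409.13272]
 [ 521.17487 -410.70316]
 [ 521.17487 -410.70316]
 [ 520.87714 -409.13272]]
```

View pics/w2.png

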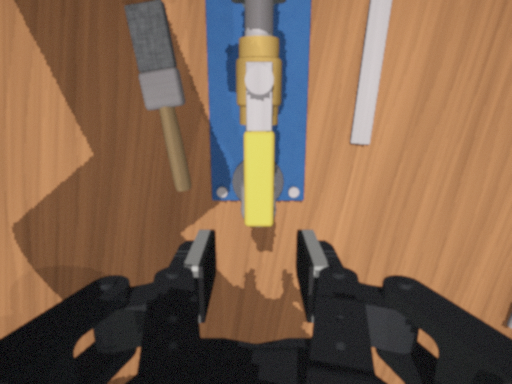

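The lever lies in line with the pipe in the image (sleeve at columns 244–275, rows 131–226). I quantify that angle, then go to a high hover near the throttle.

Run:
```python
from h import *
from snap import *
v=V('pics/w2.npz')
m,st,c=big(v.mask([24,120,60],[35,255,255],(200,128,320,240)));print(st)
ys,xs=np.nonzero(m);P=np.array([v.plane(x,y,.1565)[:2] for x,y in zip(xs,ys)])
r=cv2.minAreaRect((P*1000).astype(np.float32));print(r)
b=v.mask([100,120,40],[125,255,255],(195,0,320,205));
ys,xs=np.nonzero(b)
for side in(0,1):
    E=[]
    for y in range(20,180,4):
        q=xs[ys==y]
        if len(q): E.append(v.plane(q.min() if side==0 else q.max(),y,.008)[:2])
    c,d=fit(np.array(E));print('plate edge dir deg',np.degrees(np.arctan2(d[1],d[0])))
c,d=fit(P);print('lever dir',np.degrees(np.arctan2(d[1],d[0])))
pad=np.array([.4972,.2340]);u=np.array([.2622,-.965]);au=np.arctan2(u[1],u[0])
for s in(1,-1):
  for z in(.2,.32):
    q=env.solve_ik([*(pad-u*.007),z],quat(au+s*np.pi/2));print(s,z,None if q is None else q.round(2))
```

```text
[ 244  132   30   94 2696]
((505.4497375488281, -380.5962829589844), (21.141935348510742, 69.80967712402344), 10.778396606445312)
plate edge dir deg -80.08614955020134
plate edge dir deg -80.14619784932192
lever dir -80.06837350508668
1 0.2 [ 0.37  0.4   1.7  -0.    1.04  0.1 ]
1 0.32 [ 0.37  0.29  1.55 -0.    1.3   0.1 ]
-1 0.2 None
-1 0.32 None
```

The lever direction is −80.07° and the pipe direction −80.1°, so the valve is fully open. Next is the throttle.

Run:
```python
from h import *
from snap import *
o=env.get_obs()
env.move_linear([*o['tcp_pos'][:2],.33],velocity=.2)
pad=np.array([.4972,.2340]);u=np.array([.2622,-.965]);au=np.arctan2(u[1],u[0]);Q=quat(au+np.pi/2)
env.move_pose([*(pad+u*.045),.33],Q)
env.set_gripper(0.0,20)
env.wait(.3)
snap('wrist','w3');o=env.get_obs();print(o['t'],o['tcp_pos'],o['finger_gap'],o['wrist_force'])
v=V('pics/w3.npz')
red=v.mask([0,160,60],[6,255,255])|v.mask([174,160,60],[180,255,255])
m,st,c=big(red);print(st)
ys,xs=np.nonzero(m);pin=np.array([.4758,.3127])
for k in range(8):
    P=[]
    for x,y in zip(xs,ys):
        z=.185
        for j in range(6):
            X=v.plane(x,y,z);z=.1747+.2*np.clip((X[:2]-pin)@u,-.01,.1)
        P.append(X[:2])
    P=np.array(P);r=cv2.minAreaRect((P*1000).astype(np.float32));b=cv2.boxPoints(r)/1000
    e=sorted([(np.linalg.norm(b[i]-b[(i+1)%4]),i) for i in range(4)])[:2]
    E=[(b[i]+b[(i+1)%4])/2 for _,i in e]
    E.sort(key=lambda t:-t[1])
    u=E[1]-E[0];L=np.linalg.norm(u);u/=L;pin=E[1]-.092*u
print('thr ends',E,L,r[1],'u',u,'pad',E[1]-u*.0118)
D=np.array([v.dep(x,y) for x,y in zip(xs,ys)]);s=(D[:,:2]-pin)@u
ok=(s>0.0)&(s<.095)&(D[:,2]<.21)&(D[:,2]>.16);print('depth slope',np.polyfit(s[ok],D[ok,2],1),ok.mean())
```

```text
12.65 [0.50898793 0.19060317 0.33000313] 0.00033069940729564215 [ 0.43910939  0.70451195 -0.08975077]
[ 245   14   24  131 2366]
thr ends [array([0.47595412, 0.31323302], dtype=float32), array([0.5010896 , 0.22002624], dtype=float32)] 0.096536495 (17.58348274230957, 96.5365219116211) u [ 0.26037258 -0.9655082 ] pad [0.49801716 0.23141924]
depth slope [0.19820519 0.175729  ] 0.9454775993237532
```

View pics/w3.png

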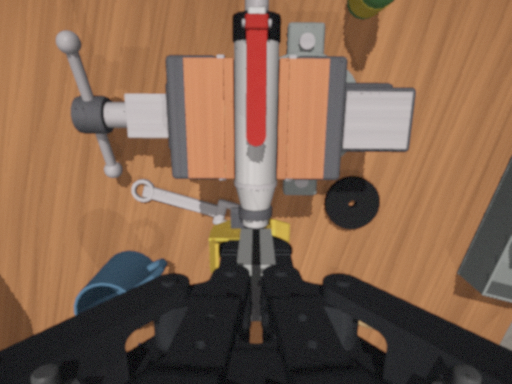

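The throttle lever is at columns 245–268 with its free end at row 145. The closed fingers point down in line with it. Depth gives a slope of 0.198, so it is released. I descend softly onto it from pin-side of the pad.

Run:
```python
from h import *
from snap import *
pad=np.array([.4976,.2327]);u=np.array([.2615,-.9652]);au=np.arctan2(u[1],u[0]);Q=quat(au+np.pi/2)
p=pad-u*.006
env.move_pose([*p,.30],Q)
env.move_linear([*p,.222],velocity=.08,attitude=Q,threshold=10)
env.wait(.3)
F=[]
for i in range(10): env.wait(.03);F.append(env.get_obs()['wrist_force'])
print('base',np.mean(F,0),np.std(F,0),env.get_obs()['tcp_pos'])
hit=env.move_linear([*p,.198],velocity=.01,threshold=3)
o=env.get_obs();print(hit,o['t'],o['tcp_pos'],o['wrist_force'])
env.wait(.3)
F=[]
for i in range(10): env.wait(.03);F.append(env.get_obs()['wrist_force'])
print(np.mean(F,0),env.get_obs()['tcp_pos'])
```

```text
base [-0.38653316 -0.00165858 -0.04312378] [0.59672862 0.39549221 0.2896365 ] [0.49603667 0.23848084 0.22199785]
True 16.3667 [0.49609218 0.23837866 0.20414878] [-0.58560925 -0.25891253  4.34256231]
[ 1.49111075 -0.86934973  4.85327585] [0.49600409 0.23833465 0.20391611]
```

Run:
```python
from h import *
from snap import *
o=env.get_obs();p=np.array([.4976,.2327])-np.array([.2615,-.9652])*.006
def F(n=10):
    f=[]
    for i in range(n): env.wait(.02);f.append(env.get_obs()['wrist_force'])
    return np.mean(f,0).round(2)
for z in [.2050,.2055,.2060,.2065,.2055,.2050,.2045,.2040,.2030,.2020,.2010,.2000]:
    env.move_linear([*p,z],velocity=.01);env.wait(.08)
    f=F();o=env.get_obs();print(z,o['tcp_pos'][2].round(5),f,round(o['t'],2))
snap('wrist','w4');snap('scene','s4')
```

```text
0.205 0.20476 [-0.24  0.32  1.05] 17.52
0.2055 0.20544 [-0.32  0.04  0.13] 18.02
0.206 0.20601 [ 0.02 -0.02 -0.17] 18.52
0.2065 0.20649 [-0.06  0.1   0.2 ] 19.02
0.2055 0.20551 [-0.04 -0.34 -0.19] 19.52
0.205 0.205 [0.   0.36 0.5 ] 20.02
0.2045 0.20462 [-0.25 -0.37  3.19] 20.52
0.204 0.20405 [-0.09 -2.08  4.64] 21.02
0.203 0.20312 [ 0.47 -2.23  5.14] 21.52
0.202 0.20216 [ 0.58 -2.2   5.59] 22.02
0.201 0.20121 [ 0.39 -2.31  6.05] 22.52
0.2 0.20025 [ 0.3  -2.9   6.38] 23.02
```

```bash
cat > slope.py <<'E'
from h import *
from snap import *
def slope(name,pin=np.array([.4758,.3135]),u=np.array([.2615,-.9652])):
    v=V(f'pics/{name}.npz')
    red=v.mask([0,160,60],[6,255,255])|v.mask([174,160,60],[180,255,255])
    if name[0]=='s':
        k=np.zeros_like(red);a=v.proj([*pin,.172]).astype(int);b=v.proj([*(pin+.09*u),.19]).astype(int)
        x0,x1=sorted((a[0],b[0]));y0,y1=sorted((a[1],b[1]));k[y0-8:y1+9,x0-8:x1+9]=1;red=red*k
    m,st,c=big(red)
    ys,xs=np.nonzero(cv2.erode(m.astype(np.uint8),np.ones((3,3))))
    D=np.array([v.dep(x,y) for x,y in zip(xs,ys)]);s=(D[:,:2]-pin)@u;w=(D[:,:2]-pin)@np.array([-u[1],u[0]])
    ok=(s>0.002)&(s<.093)&(D[:,2]<.21)&(D[:,2]>.16)
    c=np.polyfit(s[ok],D[ok,2],1)
    for k in range(3):
        g=ok&(abs(np.polyval(c,s)-D[:,2])<.003);c=np.polyfit(s[g],D[g,2],1)
    return np.arctan(c[0]).round(4),c[1].round(4),g.sum(),s[g].min().round(3),s[g].max().round(3)
E
python3 - <<'E'
from slope import *
for n in('w3','w4','scene0','s4'):
    try: print(n,slope(n))
    except Exception as e: print(n,repr(e))
p=np.array([.4976,.2327])-np.array([.2615,-.9652])*.006
env.move_linear([*p,.197],velocity=.01);env.wait(.1)
f=[]
for i in range(10): env.wait(.02);f.append(env.get_obs()['wrist_force'])
o=env.get_obs();print(o['t'],o['tcp_pos'],np.mean(f,0))
snap('wrist','w5');snap('scene','s5');snap('top','t5')
for n in('w5','s5'):print(n,slope(n))
v=V('pics/s5.npz');a=v.proj([.488,.27,.18]).astype(int);print(a)
im=np.hstack([V(f'pics/{n}.npz').p[a[1]-40:a[1]+40,a[0]-40:a[0]+40,::-1] for n in('scene0','s5')])
cv2.imwrite('pics/cmp5.png',cv2.resize(im,(800,400),interpolation=cv2.INTER_CUBIC))
E
```

```text
w3 (np.float64(0.1862), np.float64(0.1754), np.int64(1976), np.float64(0.002), np.float64(0.093))
w4 (np.float64(0.118), np.float64(0.1762), np.int64(4911), np.float64(0.002), np.float64(0.07))
scene0 (np.float64(0.1856), np.float64(0.1733), np.int64(8), np.float64(0.018), np.float64(0.092))
s4 (np.float64(0.2018), np.float64(0.1714), np.int64(4), np.float64(0.009), np.float64(0.026))
23.8333 [0.49633468 0.23829982 0.19736347] [ 0.31014929 -3.91306548  7.50333282]
w5 (np.float64(0.0815), np.float64(0.1764), np.int64(4952), np.float64(0.002), np.float64(0.069))
s5 (np.float64(0.1889), np.float64(0.1716), np.int64(6), np.float64(0.014), np.float64(0.041))
[306 142]
```

View pics/w5.png

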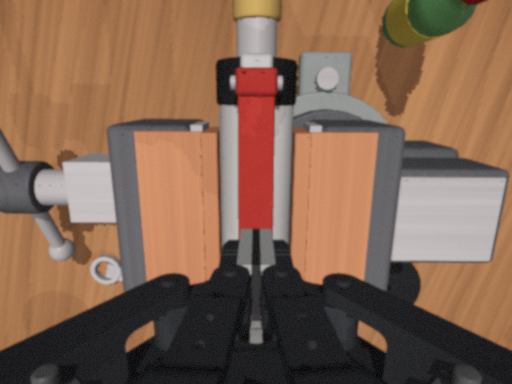

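View pics/cmp5.png

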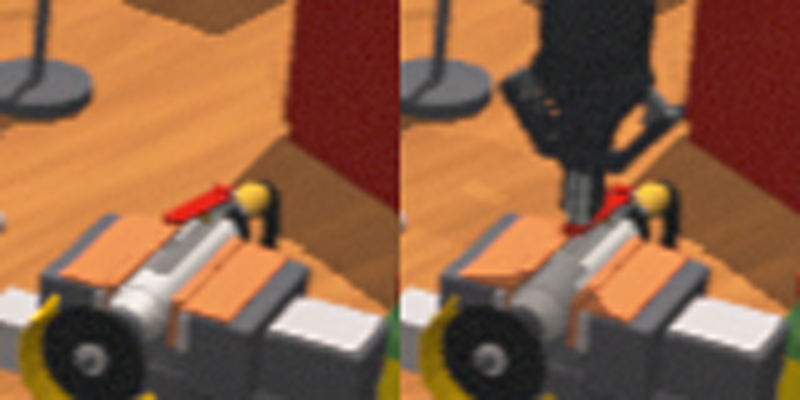

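Run:
```python
from slope import *
pin=np.array([.4758,.3135]);u=np.array([.2615,-.9652])
for n in('w3','w4','w5'):
    v=V(f'pics/{n}.npz')
    red=v.mask([0,160,60],[6,255,255])|v.mask([174,160,60],[180,255,255])
    m,st,c=big(red);ys,xs=np.nonzero(cv2.erode(m.astype(np.uint8),np.ones((5,5))))
    D=np.array([v.dep(x,y) for x,y in zip(xs,ys)]);s=(D[:,:2]-pin)@u
    for lo,hi in((.015,.066),(.02,.064),(.025,.066),(.015,.09)):
        ok=(s>lo)&(s<hi)&(D[:,2]<.21)&(D[:,2]>.16);c=np.polyfit(s[ok],D[ok,2],1)
        g=ok&(abs(np.polyval(c,s)-D[:,2])<.003);c=np.polyfit(s[g],D[g,2],1);print(n,lo,hi,np.arctan(c[0]).round(4),c[1].round(4),g.sum(),np.polyval(c,.05).round(4))
```

```text
w3 0.015 0.066 0.1989 0.1745 938 0.1846
w3 0.02 0.064 0.2002 0.1744 789 0.1846
w3 0.025 0.066 0.1983 0.1745 733 0.1846
w3 0.015 0.09 0.201 0.1744 1345 0.1846
w4 0.015 0.066 0.1479 0.1747 3315 0.1822
w4 0.02 0.064 0.148 0.1747 2844 0.1822
w4 0.025 0.066 0.1482 0.1747 2619 0.1822
w4 0.015 0.09 0.1477 0.1747 3464 0.1822
w5 0.015 0.066 0.1113 0.175 3329 0.1806
w5 0.02 0.064 0.1114 0.175 2843 0.1806
w5 0.025 0.066 0.1107 0.175 2623 0.1806
w5 0.015 0.09 0.1109 0.175 3466 0.1806
```

With the pin block excluded, the depth slope gives 0.200 released and 0.111 now. That is 0.089 rad of travel, which matches the kinematic estimate (7.0 mm / 79 mm). About 0.9 mm more is needed.

Run:
```python
from slope import *
p=np.array([.4976,.2327])-np.array([.2615,-.9652])*.006
env.move_linear([*p,.1961],velocity=.01);env.wait(.4)
f=[]
for i in range(10): env.wait(.02);f.append(env.get_obs()['wrist_force'])
o=env.get_obs();print(o['t'],o['tcp_pos'],np.mean(f,0),np.abs(o['qd']).max())
snap('wrist','w6');snap('top','t6')
pin=np.array([.4758,.3135]);u=np.array([.2615,-.9652])
v=V('pics/w6.npz')
red=v.mask([0,160,60],[6,255,255])|v.mask([174,160,60],[180,255,255])
m,st,c=big(red);ys,xs=np.nonzero(cv2.erode(m.astype(np.uint8),np.ones((5,5))))
D=np.array([v.dep(x,y) for x,y in zip(xs,ys)]);s=(D[:,:2]-pin)@u
ok=(s>.015)&(s<.066)&(D[:,2]<.21)&(D[:,2]>.16);c=np.polyfit(s[ok],D[ok,2],1);print(np.arctan(c[0]))
```

```text
24.8 [0.49638787 0.23830117 0.19655065] [ 0.14278401 -3.78337333  7.61276892] 0.0012945597740442064
0.10122588955475206
```

View pics/t6.png

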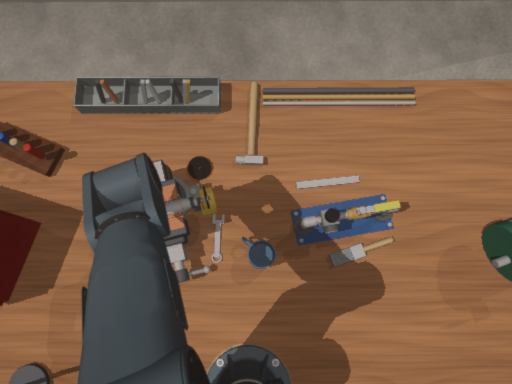

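The overhead view shows the valve lever at (387,208) in line with the pipe, and the loose items still where they were. The throttle slope is 0.101, so travel is about 0.099 rad, and it is steady at 7.6 N. I hand it in.

Run:
```python
from plant import env
o=env.get_obs();print(o['t'],o['tcp_pos'],o['wrist_force']);env.job_done()
```

```text
24.9 [0.49640409 0.23828755 0.19655533] [ 0.32742446 -4.60904488  8.24379014]
the job is handed in; nothing more can be done
```

The valve is fully open and I handed the job in at 24.9 s with the closed fingers still holding the throttle at half travel.

- **Valve:** With the throttle released, I turned the lever anticlockwise from about 0.07 rad until it met its stop. The wrist camera then showed it at −80.07°, against −80.1° for the pipe.
- **Throttle:** I pressed the lever down from its released slope of 0.20 rad to 0.101 rad by wrist depth, so its travel is about 0.099 rad of the 0.10 rad wanted. It never went past half. The push was about 7.6 N, as expected at half, and the fingertip position agrees.
- **Other things:** In the last overhead view the loose items I could see had not moved. The arm hid the oil bottle, so I didn't re-check it. I kept the fingers clear of the disc throughout.
- **Disagreements:**
  - The first depth fits of the throttle slope included the pin block and read low. I refitted without it.
  - The scene camera had too few pixels on the lever to give a useful check.
  - There is a small sideways force of about 4 N at the fingers, and I took it as friction.

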